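# Clear the stacking board and pile the cover plates

### The arm

A 6-joint arm with a two-finger parallel gripper is mounted at the origin on the work surface. World frame = base frame: x ahead of the robot, y to its left, z up, the work surface at z = 0. Lengths are in m, angles in rad, forces in N, time in s.
With the tool pointing down it reaches from about 0.425 to 0.95 m from the base axis. Payload 3.5 kg.
Tool frame: the origin (TCP) lies between the finger pads; the fingertips stand 19 mm ahead of it and the grasp point (between the pads) is the TCP; z points along the fingers, y is the line along which they close (so a half turn about z gives the same grasp; the last joint's range is limited). The gripper opens to 85 mm and grips with 20 to 120 N. Pads are 22 mm wide; open, the fingers measure 114 mm over their backs; the gripper's body (76 mm by 85 mm) begins 54 mm behind the grasp point. The pads swing forward as they close: fully open they stand 13 mm farther back than shut.
Start: joints at [-1.397, 0.286, 1.577, -0, 1.279, -0.15], TCP at [0.215, -0.64, 0.25] pointing down, gripper open.
Joint ranges: [-2.77, 2.77], [-0.9, 2.22], [0.21, 2.48], [-1.53, 4.67], [0.24, 2.81], [-2.84, 2.84]. Speed limits (rad/s): [2.79, 2.79, 3.14, 3.14, 3.14, 3.14].

### API

Orientations are given as a unit quaternion [x, y, z, w].
In Python, from plant import monitor, eyes, ctrl gives the robot as it stands.
- The arm moves only by the shell command python3 -m handwheel 'ROWS' [FORCE]. ROWS is JSON, a list of rows, each a list of 7 numbers: the shift along the tool's x, y, z in units of 40 cm (1.0 is 40 cm), then the turn, a rotation vector about the tool's x, y, z in units of pi rad (1.0 is pi rad), then the opening, from -1 (shut) to 1 (fully open). A call has 1 to 12 rows; each row is the pose to reach, as a shift and turn from the pose commanded when the call began, along the tool's axes at that moment, turning the shorter way round; what a row does not reach only later rows make up. A row lasts 1/8 s, in which the tool goes at most 62.5 mm and 10.7 degrees, less where a joint would pass 70% of its speed; a pose out of reach is approached as far as the arm can. A call with a number of a shift or a turn outside -1 to 1 is refused whole. A call with a gripper value outside its range is refused whole. The fingers move at their own pace and stop on an object; FORCE is the grip in N (left out, the last holds). Time passes only in rows, so rows that repeat a pose let the fingers close. It gives the time, the measured TCP pose, the force, the opening and the grip force at its end, in the units of the state.
- monitor.get_state(): the state, without advancing time (a new reading comes with each control period).
- eyes.read_camera(name): name is "side" or "top"; returns the picture (400x640x3 uint8, red, green, blue); there is no depth.
- eyes.camera_params(name): a dict with "K" (3x3 intrinsics, pixels), "R" (3x3) and "t" (3): a world point X has camera coordinates R X + t. Camera axes: x right, y down, z forward; pixel columns grow to the right and rows downward; lengths in m; the calibration is good to about 2 mm. A picture is of the moment at which its call begins. camera_params takes no time and is no camera call.
- ctrl.sign_off(): hands the job in; it is judged then, once.
The state is a dict: "time": time; "qpos": joint angles; "dq": joint speeds; "joint_efforts": joint torques, N m; "eef_pos": TCP position; "tcp_rot": TCP orientation; "contact_force": force on the tool from outside, world axes, zero at the start; "wrist_torque": the same for the moment, N m; "opening": opening from 0.0 (shut) to 1.0 (fully open); "finger_force": force on a finger pad.
Only numpy, scipy, OpenCV 4.12 (cv2) and the standard library are available. Lean on these libraries where they do the work, as an engineer would, in place of code of your own. Each camera call takes 0.05 s, during which the arm holds its last target. There are 200 camera calls.

### The job

The small steel parts basket is standing on the wooden stacking board: clear it away by hanging it by its handle on both prongs of the double hook. Stack the three metal cover plates flat in the middle of the board as one square pile, largest at the bottom and smallest on top, each centred on the one below and with its long edges parallel to the board's. Set the plates down, do not let them fall, and leave the oil bottle, the jar and the motor where they stand.

Things in the scene. Friction and masses are not known exactly. Their poses are not given: they have to be found in the camera images.
- board: fixed wooden stacking board 180 x 110 mm, 18 mm thick, lying flat on the bench. Origin: centre of its underside; x along its 180 mm length, y across, z up; its top is 18 mm above the origin. The basket stands on it at the start
- plate_large: the largest of three plain flat aluminium cover plates, a rigid slab 150 x 62 x 10 mm with dark dots for bolt holes, about 250 g, lying flat loose on the bench. Origin: centre of its underside; x along its length, y across its width, z up. A plate may be turned end for end.
- plate_medium: the middle of three plain flat aluminium cover plates, a rigid slab 125 x 52 x 10 mm with dark dots for bolt holes, about 180 g, lying flat loose on the bench. Origin: centre of its underside; x along its length, y across its width, z up. A plate may be turned end for end.
- plate_small: the smallest of three plain flat aluminium cover plates, a rigid slab 100 x 42 x 10 mm with dark dots for bolt holes, about 120 g, lying flat loose on the bench. Origin: centre of its underside; x along its length, y across its width, z up. A plate may be turned end for end.
- basket: loose steel parts basket, an open box 80 (x) x 100 (y) x 50 mm high, about 250 g, empty, with a rigid upright bail handle: two 8 mm uprights just outside its y walls and a straight level bar across. Origin: centre of its underside, z up
- basket_bar (a point): middle of the basket's handle bar: a round 8 mm bar along the basket's y, 110 mm long, its centre line 140 mm above the basket's underside (86 mm free between bar and rim), straight over the basket's middle; axes as the basket's. It can be pinched from above at the middle
- hook: fixed double hook: grey foot 130 x 130 x 12 mm, post 30 mm wide, 90 mm wide back plate (top 215 mm high, front face at x = -8 mm), two level round prongs 8 mm thick pointing to the stand's -x. Origin: centre of the foot's underside, z up. Prong centre lines: y = -30 and +30 mm, 200 mm high, level to x = -100 mm, then bent up to x = -112 mm, their ends 222 mm high
- hook_seat (a point): where the bar should rest: midway between the two prongs, level with their upper sides (204 mm above the foot's underside), 62 mm before the stand's origin along its -x; axes as the stand's. A hung bar lies along y across both prongs, its centre line 4 mm above this point. Fingers fit between the prongs (52 mm free)
- oil_bottle: grey oil bottle, 56 mm diameter, 130 mm high, loose, standing upright; to be left alone. Origin: centre of its underside
- jar: glass jar with steel cap, 68 mm diameter, 90 mm high, loose, standing upright; to be left alone. Origin: centre of its underside
- motor: grey finned electric motor, about 135 x 100 x 120 mm high, loose and heavy; to be left alone. Origin: centre of its foot's underside, shaft towards its -x
Mind the look-alikes: they are no part of the job. Leave any blue or pink look-alike of the plate_small alone.

How it is judged:
At the end, for the whole second after the job is handed in: Basket hangs upright (0.2 rad) by its bar on the prongs, within 40 mm of the seat point. Large plate flat on the board, centred within 12 mm, parallel within 0.12 rad; medium on large and small on medium, each within 7 mm and 0.1 rad. All released and at rest (horizontal distance between basket_bar and hook_seat below 0.04 m and z of basket_bar in the frame of hook_seat between -0.004 and 0.012 m and contact force between basket and hook above 0.8 N and angle between basket's own z axis and vertical below 0.2 rad and linear speed of basket below 0.05 m/s and horizontal distance between plate_large and board below 0.012 m and angle between the x axis of plate_large and the x axis of board, either way round below 0.12 rad and z of plate_large in the frame of board between 0.015 and 0.021 m and angle between each of plate_large, plate_medium, plate_small's own z axis and vertical below 0.06 rad and linear speed of each of plate_large, plate_medium, plate_small below 0.02 m/s and horizontal distance between plate_medium and plate_large below 0.007 m and angle between the x axis of plate_medium and the x axis of plate_large, either way round below 0.1 rad and z of plate_medium in the frame of plate_large between 0.007 and 0.013 m and horizontal distance between plate_small and plate_medium below 0.007 m and angle between the x axis of plate_small and the x axis of plate_medium, either way round below 0.1 rad and z of plate_small in the frame of plate_medium between 0.007 and 0.013 m); the robot touches nothing.
It fails at once if a plate is let fall (moves faster than 0.5 m/s with no finger touching it) ((linear speed of plate_large above 0.5 m/s and contact force between the fingers and plate_large below 0.02 N) or (linear speed of plate_medium above 0.5 m/s and contact force between the fingers and plate_medium below 0.02 N) or (linear speed of plate_small above 0.5 m/s and contact force between the fingers and plate_small below 0.02 N)).
It fails at once if the oil bottle is moved more than 30 mm or knocked over (distance of oil_bottle from where it was at the start of the episode above 0.03 m or angle between oil_bottle's own z axis and vertical above 0.4 rad).
It fails at once if the jar is moved more than 30 mm or knocked over (distance of jar from where it was at the start of the episode above 0.03 m or angle between jar's own z axis and vertical above 0.4 rad).
It fails at once if the motor is moved more than 30 mm or knocked over (distance of motor from where it was at the start of the episode above 0.03 m or angle between motor's own z axis and vertical above 0.4 rad).
It also fails if it takes over 72 s, if anything falls off the work surface, if the arm or the gripper's body presses on something with over 40 N, if the wrist force passes 120 N, or if a joint passes its speed limit or range.

## Working session

There is one attempt and no reset: what is moved stays moved. The work goes in short steps, Python scripts to look and compute and a shell command to move; the robot and the scene stay as the last step left them, time stands still between calls to the robot, and variables do not carry over. Pictures are saved under pics/ and viewed, at most 10 in all, crops included, and the job is handed in when it is done.

```bash
mkdir -p pics; ls
python3 - <<'E'
from plant import monitor, eyes
import cv2,numpy as np
for n in ("top","side"):
    im=eyes.read_camera(n); cv2.imwrite(f"pics/{n}0.png",im[:,:,::-1]); p=eyes.camera_params(n)
    print(n,np.round(p["K"],1).tolist(),np.round(p["R"],3).tolist(),np.round(p["t"],3).tolist())
s=monitor.get_state();print(s)
E
```

```text
pics
top [[465.2, 0.0, 321.2], [0.0, 465.2, 197.9], [0.0, 0.0, 1.0]] [[-0.015, -1.0, 0.011], [-0.998, 0.015, -0.062], [0.062, -0.012, -0.998]] [-0.04, 0.608, 1.31]
side [[448.5, 0.0, 317.4], [0.0, 448.5, 199.0], [0.0, 0.0, 1.0]] [[-0.887, -0.461, -0.008], [-0.3, 0.59, -0.749], [0.35, -0.663, -0.662]] [0.514, 0.279, 1.041]
{'time': 0.1, 'qpos': array([-1.39701710e+00,  2.87122872e-01,  1.57804761e+00,  1.70246661e-05,
        1.27863713e+00, -1.50029825e-01]), 'dq': array([ 2.51134489e-04,  3.65927296e-04, -3.41109586e-03, -5.20807647e-04,
        6.91681470e-04, -8.11293860e-05]), 'joint_efforts': array([ 2.81664798e-04, -4.07298625e+01, -2.93699187e+01, -1.38449163e-04,
        3.38605794e-03, -1.79056565e-05]), 'eef_pos': array([ 0.21468475, -0.63935066,  0.24904573]), 'tcp_rot': array([ 9.86921858e-01,  1.61195591e-01, -5.00239326e-06, -1.10750102e-03]), 'contact_force': array([ 0.0919228 , -0.8915728 , -1.54903418]), 'wrist_torque': array([0.01397316, 0.02780013, 0.02239067]), 'finger_force': 0.0, 'opening': 1.0044624645671807}
```

View pics/top0.png

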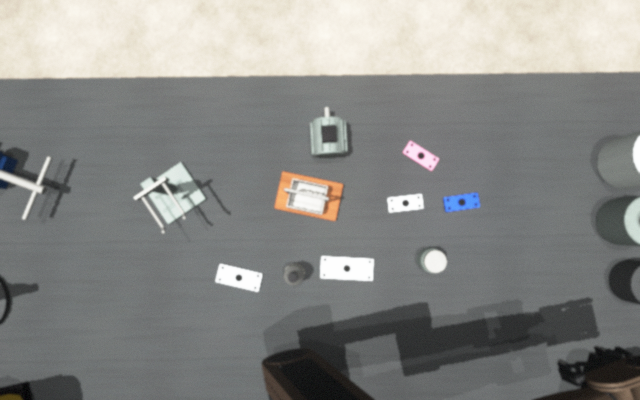

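View pics/side0.png

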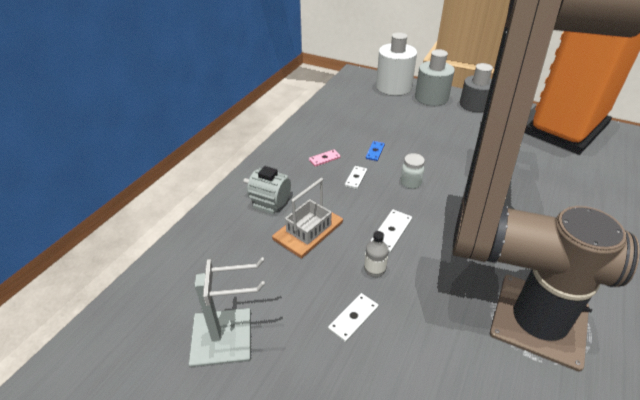

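The top picture shows the basket on the board at (309,196), the hook at (170,198), the motor at (329,134), the bottle at (296,272) and the jar at (433,261). The white plates are at (238,278), (347,268) and (405,203). Candidates for plate_small are white (405,203), blue (462,202) and pink (421,155). The white one fits, because it is plain aluminium and the other two are the coloured look-alikes. I'll confirm it in a crop.

```bash
cat > h.py <<'E'
import cv2,numpy as np
from plant import monitor,eyes
P={n:eyes.camera_params(n) for n in("top","side")}
def ray(n,uv):
    p=P[n];R=np.array(p["R"]);t=np.array(p["t"]);d=R.T@np.linalg.inv(p["K"])@np.array([uv[0],uv[1],1.]);return -R.T@t,d/np.linalg.norm(d)
def onz(n,uv,z):
    c,d=ray(n,uv);return c+d*(z-c[2])/d[2]
def tri(a,b):
    c1,d1=ray("top",a);c2,d2=ray("side",b);A=np.stack([d1,-d2],1);s=np.linalg.lstsq(A,c2-c1,rcond=None)[0]
    p,q=c1+s[0]*d1,c2+s[1]*d2;return (p+q)/2,np.linalg.norm(p-q)
def proj(n,X):
    p=P[n];u=np.array(p["K"])@(np.array(p["R"])@np.array(X)+np.array(p["t"]));return u[:2]/u[2]
def rect(n,cnt,z):
    pts=np.array([onz(n,q[0]+0.0,z)[:2] for q in cnt]);(c,s,a)=cv2.minAreaRect((pts*1000).astype(np.float32))
    if s[0]<s[1]: s=s[::-1];a+=90
    return np.round(c,1),np.round(s,1),round((a+90)%180-90,1)   # mm, deg of long axis vs world x
def blobs(mask,amin=150):
    cs,_=cv2.findContours(mask.astype(np.uint8),cv2.RETR_EXTERNAL,cv2.CHAIN_APPROX_NONE);return [c for c in cs if cv2.contourArea(c)>amin]
E
python3 - <<'E'
from h import *
t=cv2.imread("pics/top0.png");s=cv2.imread("pics/side0.png");h=cv2.cvtColor(t,cv2.COLOR_BGR2HSV)
for n in P: print(n,"cam",np.round(ray(n,(0,0))[0],3))
H,S,V=[h[...,i].astype(int) for i in range(3)]
roi=np.zeros(H.shape,bool);roi[80:300,100:590]=1
for c in blobs(roi&(V>215)&(S<30)): print("white",c.mean(0).round(),cv2.contourArea(c),rect("top",c,.01))
for c in blobs(roi&(S>110)&(H<20)): print("board",c.mean(0).round(),rect("top",c,.018))
f=lambda im,x,y,w,hh,k:cv2.resize(im[y:y+hh,x:x+w],None,fx=k,fy=k,interpolation=cv2.INTER_CUBIC)
a=f(t,125,150,100,75,4);b=f(s,185,245,100,75,4);c=f(t,262,160,100,75,4);d=f(t,385,135,100,75,4)
cv2.imwrite("pics/crop1.png",np.vstack([np.hstack([a,b]),np.hstack([c,d])]))
E
```

```text
top cam [ 0.526 -0.033  1.346]
side cam [0.175 0.762 0.902]
white [[238. 277.]] 784.0 (array([385.3, 189.8]), array([125.7,  53.5]), 76.0)
white [[346. 268.]] 1118.0 (array([ 406.3, -117.5]), array([151.2,  63.7]), 86.1)
white [[435. 261.]] 328.0 (array([ 422.4, -371.5]), array([57.6, 56.8]), 89.1)
white [[405. 203.]] 480.5 (array([ 590.3, -289.7]), array([101.5,  43.3]), -84.5)
white [[170. 202.]] 560.0 (array([606.4, 386. ]), array([100.2,  79.3]), 35.1)
white [[307. 196.]] 622.5 (array([611.8,  -1.6]), array([120.8,  74.8]), 77.0)
white [[161. 181.]] 423.5 (array([665.3, 414.7]), array([169. ,  53.3]), -71.8)
white [[420. 156.]] 159.5 (array([ 727.3, -338.8]), array([92.2, 33.9]), 57.3)
board [[308. 196.]] (array([614.1, -12.7]), array([180.2, 109.6]), 77.4)
```

View pics/crop1.png

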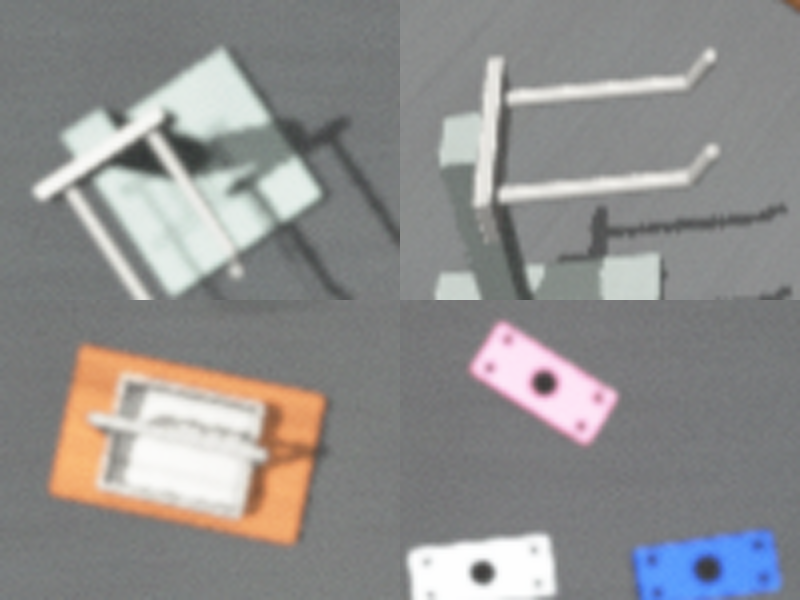

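The crop confirms plate_small: the white plate at (405,203), measured 101.5 x 43.3 mm, with pink and blue set aside. Plate sizes match the given ones. Next are the hook, the bar and the first move.

```bash
cat >> h.py <<'E'
def goto(x,y,z,yaw,s=None):
    """rows' numbers from the present pose to a tool-down pose with tool x at yaw deg"""
    from scipy.spatial.transform import Rotation as Ro
    s=s or monitor.get_state();R=Ro.from_quat(s["tcp_rot"]);X=R.as_matrix()[:,0];now=np.degrees(np.arctan2(X[1],X[0]))
    yaw=now+(yaw-now+90)%180-90
    a=np.radians(yaw);T=np.array([[np.cos(a),np.sin(a),0],[np.sin(a),-np.cos(a),0],[0,0,-1]])
    sh=R.as_matrix().T@(np.array([x,y,z])-s["eef_pos"])/.4; rv=(R.inv()*Ro.from_matrix(T)).as_rotvec()/np.pi
    print("shift",sh.round(4),"turn",rv.round(4),"q6 deg",round(np.degrees(np.arctan2(y,x))+90-yaw,1),"rows",round(max(np.linalg.norm(sh)*.4/.0625,np.linalg.norm(rv)*180/10.7),1))
E
python3 - <<'E'
from h import *
ta,sa,tb,sb=(163,232),(263.3,282.5),(184.3,217.8),(262.8,258.7)
for a,b in((ta,sa),(tb,sb)): print("tip tri",tri(a,b),"onz",onz("top",a,.222).round(3),onz("side",b,.222).round(3))
# prong root at plate top view / foot
f=[onz("top",(125+x/4,150+y/4),.012) for x,y in((222,47),(327,195),(175,298))]
print("foot",np.round(f,3),"sides",np.linalg.norm(f[0]-f[1]),np.linalg.norm(f[1]-f[2]),"centre",(f[0]+f[2])/2)
pe=[onz("top",(125+x/4,150+y/4),.213) for x,y in((38,190),(165,115))]
print("plate top ends",np.round(pe,3),np.linalg.norm(pe[0]-pe[1]))
e=[onz("top",p,.158) for p in((284.5,189.5),(328.3,198.8))]
d=e[1]-e[0];print("bar",np.round(e,3),"len",np.linalg.norm(d),"mid",(e[0]+e[1])/2,"ang",np.degrees(np.arctan2(d[1],d[0])))
# basket bar in side view for a check
print("bar ends in side",[proj("side",x).round() for x in e])
for n,(u,v) in(("bottle",(296,272)),("jar",(433,261))): print(n,onz("top",(u,v),.1).round(3))
E
```

```text
tip tri (array([0.51845385, 0.33642133, 0.21662718]), np.float64(0.0002203133336277317)) onz [0.518 0.335 0.222] [0.516 0.34  0.222]
tip tri (array([0.55205958, 0.28567399, 0.21568033]), np.float64(0.0005302747498705676)) onz [0.552 0.284 0.222] [0.549 0.29  0.222]
foot [[0.718 0.354 0.012]
 [0.61  0.279 0.012]
 [0.538 0.387 0.012]] sides 0.13141314266973173 0.12984840526371552 centre [0.62796924 0.37068819 0.012     ]
plate top ends [[0.603 0.407 0.213]
 [0.648 0.33  0.213]] 0.0886461714903203
bar [[ 0.622  0.047  0.158]
 [ 0.596 -0.065  0.158]] len 0.11453978905775447 mid [ 0.6089335  -0.00931566  0.158     ] ang -102.84683697789431
bar ends in side [array([293., 200.]), array([322., 178.])]
bottle [0.406 0.022 0.1  ]
jar [ 0.429 -0.343  0.1  ]
```

Run:
```python
from h import *
goto(.609,-.0093,.25,77.2)
```

```text
shift [ 1.4357e+00 -1.1796e+00  7.0000e-04] turn [-0.0006 -0.0005 -0.3258] q6 deg 11.9 rows 11.9
```

```bash
python3 -m handwheel '[[0.72,-0.59,0,0,0,-0.326,1],[0.72,-0.59,0,0,0,-0.326,1],[0.72,-0.59,0,0,0,-0.326,1],[0.72,-0.59,0,0,0,-0.326,1],[0.72,-0.59,0,0,0,-0.326,1],[0.72,-0.59,0,0,0,-0.326,1],[0.72,-0.59,0,0,0,-0.326,1]]' 60
python3 - <<'E'
from h import *
goto(.609,-.0093,.25,77.2)
E
```

```text
time: 0.98
eef_pos: [0.4141, -0.321, 0.2498]
tcp_rot: [0.779, 0.626, 0.0, -0.001]
contact_force: [-0.6, -0.1, 0.4]
opening: 1.0
finger_force: 0.0
shift [8.659e-01 3.081e-01 4.000e-04] turn [-0.0002 -0.0004  0.0021] q6 deg 11.9 rows 5.9
```

```bash
python3 -m handwheel '[[0.866,0.308,0,0,0,0.002,1],[0.866,0.308,0,0,0,0.002,1],[0.866,0.308,0,0,0,0.002,1],[0.866,0.308,0,0,0,0.002,1],[0.866,0.308,0,0,0,0.002,1],[0.866,0.308,0,0,0,0.002,1],[0.866,0.308,0,0,0,0.002,1],[0.866,0.308,0.12,0,0,0.002,1],[0.866,0.308,0.225,0,0,0.002,1],[0.866,0.308,0.23,0,0,0.002,1],[0.866,0.308,0.23,0,0,0.002,-0.3],[0.866,0.308,0.23,0,0,0.002,-1]]' 60
python3 -m handwheel '[[0,0,0,0,0,0,-1],[0,0,0,0,0,0,-1],[0,0,0,0,0,0,-1],[0,0,0,0,0,0,-1]]' 60
python3 - <<'E'
from h import *
goto(.54,.312,.26,123.8)
E
```

```text
time: 2.48
eef_pos: [0.6109, -0.0148, 0.1611]
tcp_rot: [0.784, 0.621, 0.001, 0.002]
contact_force: [-0.6, 0.0, -0.4]
opening: 0.605
finger_force: 0.0
time: 2.98
eef_pos: [0.6099, -0.014, 0.1593]
tcp_rot: [0.783, 0.622, 0.0, 0.001]
contact_force: [-1.3, -0.7, 3.9]
opening: 0.071
finger_force: 58.7
shift [ 0.7541 -0.3548 -0.2522] turn [ 4.000e-04  2.000e-04 -2.607e-01] q6 deg -3.8 rows 5.6
```

```bash
python3 -m handwheel '[[0,0,-0.1,0,0,0,-1],[0,0,-0.24,0,0,0,-1],[0,0,-0.24,0,0,0,-1]]'
python3 - <<'E'
from h import *
goto(.487,.276,.252,123.8)
E
```

```text
time: 3.35
eef_pos: [0.612, -0.0143, 0.2598]
tcp_rot: [0.783, 0.622, 0.003, 0.004]
contact_force: [0.4, 0.4, -2.0]
opening: 0.068
finger_force: 58.7
shift [ 0.6358 -0.4691  0.0151] turn [ 0.0032  0.0012 -0.2606] q6 deg -4.3 rows 5.1
```

```bash
python3 -m handwheel '[[0.15,-0.11,0,0,0,-0.05,-1],[0.3,-0.22,0,0,0,-0.1,-1],[0.45,-0.33,0,0,0,-0.15,-1],[0.55,-0.4,0.01,0,0,-0.21,-1],[0.636,-0.469,0.015,0,0,-0.26,-1],[0.636,-0.469,0.015,0,0,-0.26,-1],[0.636,-0.469,0.015,0,0,-0.26,-1]]'
python3 - <<'E'
from h import *
goto(.573,.335,.250,123.8)
t=eyes.read_camera("top")[...,::-1];s=eyes.read_camera("side")[...,::-1]
f=lambda im,x,y,w,hh,k:cv2.resize(im[y:y+hh,x:x+w],None,fx=k,fy=k,interpolation=cv2.INTER_CUBIC)
cv2.imwrite("pics/b1.png",np.hstack([f(t,125,150,130,150,3),f(s,185,200,130,150,3)]))
E
```

```text
time: 4.22
eef_pos: [0.4836, 0.2764, 0.2463]
tcp_rot: [0.472, 0.882, -0.001, -0.001]
contact_force: [0.7, -0.7, -2.4]
opening: 0.067
finger_force: 58.7
shift [-0.0021  0.2673 -0.0101] turn [-0.0011 -0.0001 -0.0005] q6 deg -3.5 rows 1.7
```

View pics/b1.png

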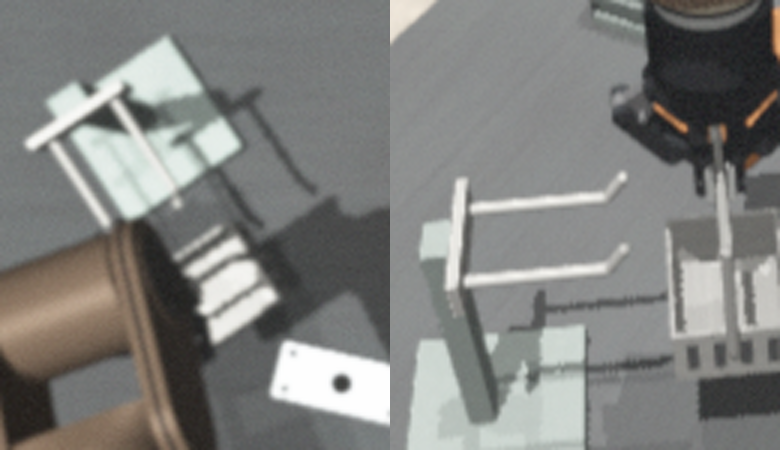

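The basket hangs upright in the gripper, square in front of the prong tips (side crop tips at (622,180) and (625,248)). I'll move it in and lower it.

```bash
python3 -m handwheel '[[0,0,-0.015,0,0,0,-1],[0,0.08,-0.015,0,0,0,-1],[0,0.16,-0.015,0,0,0,-1],[0,0.24,-0.015,0,0,0,-1],[0,0.267,-0.015,0,0,0,-1],[0,0.267,-0.015,0,0,0,-1],[0,0.267,0.03,0,0,0,-1],[0,0.267,0.06,0,0,0,-1],[0,0.267,0.08,0,0,0,-1],[0,0.267,0.085,0,0,0,-1],[0,0.267,0.085,0,0,0,-1]]'
```

```text
time: 5.7
eef_pos: [0.5734, 0.3357, 0.2145]
tcp_rot: [0.472, 0.882, 0.0, 0.0]
contact_force: [0.2, 0.1, -2.2]
opening: 0.066
finger_force: 58.8
```

```bash
python3 -m handwheel '[[0,0,0.008,0,0,0,-1],[0,0,0.014,0,0,0,-1],[0,0,0.014,0,0,0,-1]]'
```

```text
time: 6.08
eef_pos: [0.5736, 0.3358, 0.2092]
tcp_rot: [0.472, 0.882, 0.0, 0.0]
contact_force: [-0.4, 0.2, -1.3]
opening: 0.065
finger_force: 59.1
```

```bash
python3 -m handwheel '[[0,0,0.004,0,0,0,-1],[0,0,0.006,0,0,0,-1],[0,0,0.006,0,0,0,-1]]'
```

```text
time: 6.45
eef_pos: [0.5737, 0.3358, 0.2089]
tcp_rot: [0.472, 0.882, 0.001, 0.001]
contact_force: [-4.0, -1.7, 6.5]
opening: 0.071
finger_force: 59.7
```

Contact is made. I'll open partly and lift away.

```bash
python3 -m handwheel '[[0,0,0,0,0,0,-0.8],[0,0,0,0,0,0,-0.6],[0,0,0,0,0,0,-0.5],[0,0,0,0,0,0,-0.4],[0,0,0,0,0,0,-0.4],[0,0,-0.05,0,0,0,-0.4],[0,0,-0.15,0,0,0,-0.4],[0,0,-0.25,0,0,0,1]]'
python3 - <<'E'
from h import *
goto(.40,-.14,.20,86.1)
goto(.406,-.1175,.20,86.1)
E
```

```text
time: 7.45
eef_pos: [0.5735, 0.3357, 0.309]
tcp_rot: [0.472, 0.882, 0.0, 0.0]
contact_force: [0.2, 0.4, -0.4]
opening: 0.496
finger_force: 0.0
shift [-0.7492 -1.0207  0.2714] turn [ 4.000e-04 -1.000e-04  2.087e-01] q6 deg -15.4 rows 8.3
shift [-0.7107 -0.9771  0.2714] turn [ 4.000e-04 -1.000e-04  2.087e-01] q6 deg -12.2 rows 7.9
```

```bash
python3 - <<'E'
from h import *
goto(.4053,-.1325,.309,86.1)
E
python3 -m handwheel '[[-0.25,-0.33,0,0,0,0.1,1],[-0.5,-0.67,0,0,0,0.2087,1],[-0.736,-1,0,0,0,0.2087,1],[-0.736,-1,0,0,0,0.2087,1],[-0.736,-1,0,0,0,0.2087,1],[-0.736,-1,0,0,0,0.2087,1],[-0.736,-1,0,0,0,0.2087,1],[-0.736,-1,0,0,0,0.2087,1],[-0.736,-1,0.2,0,0,0.2087,1],[-0.736,-1,0.4,0,0,0.2087,1],[-0.736,-1,0.5,0,0,0.2087,1],[-0.736,-1,0.5,0,0,0.2087,1]]'
python3 - <<'E'
from h import *
goto(.4053,-.1325,.06,86.1)
E
```

```text
shift [-0.741  -0.999  -0.0011] turn [ 4.000e-04 -1.000e-04  2.087e-01] q6 deg -14.2 rows 8.0
time: 8.95
eef_pos: [0.4015, -0.1299, 0.1037]
tcp_rot: [0.731, 0.683, -0.001, -0.004]
contact_force: [-0.3, 1.0, 0.4]
opening: 1.002
finger_force: 0.0
shift [-0.0062  0.0106  0.1091] turn [-0.002  -0.0011 -0.0001] q6 deg -14.2 rows 0.7
```

```bash
python3 -m handwheel '[[-0.002,0,0.08,0,0,0,1],[-0.002,0,0.1,0,0,0,1],[-0.002,0,0.1,0,0,0,1],[-0.002,0,0.1,0,0,0,1]]'
python3 - <<'E'
from h import *
goto(.4053,-.1325,.0155,86.1)
E
```

```text
time: 9.45
eef_pos: [0.4051, -0.1327, 0.0684]
tcp_rot: [0.731, 0.683, 0.0, 0.002]
contact_force: [-0.0, -0.2, 0.2]
opening: 0.999
finger_force: 0.0
shift [ 8.000e-04 -1.000e-04  1.321e-01] turn [0.0011 0.0006 0.0001] q6 deg -14.2 rows 0.8
```

```bash
python3 -m handwheel '[[0,0,0.06,0,0,0,1],[0,0,0.11,0,0,0,0.8],[0,0,0.132,0,0,0,0.7],[0,0,0.132,0,0,0,0.7],[0,0,0.132,0,0,0,0.7]]' 70;python3 -m handwheel '[[0,0,0,0,0,0,0.2],[0,0,0,0,0,0,-1],[0,0,0,0,0,0,-1],[0,0,0,0,0,0,-1]]'
```

```text
time: 10.07
eef_pos: [0.4045, -0.1324, 0.0145]
tcp_rot: [0.731, 0.683, 0.0, 0.001]
contact_force: [-0.8, -0.6, 0.1]
opening: 0.852
finger_force: 0.0
time: 10.58
eef_pos: [0.4052, -0.1327, 0.0154]
tcp_rot: [0.731, 0.683, 0.001, 0.002]
contact_force: [-0.9, 1.0, 8.1]
opening: 0.698
finger_force: 76.1
```

```bash
python3 -m handwheel '[[0,0,-0.05,0,0,0,-1],[0,0,-0.15,0,0,0,-1],[0,0,-0.25,0,0,0,-1],[0,0,-0.25,0,0,0,-1],[0,0,-0.25,0,0,0,-1]]'
python3 - <<'E'
from h import *
goto(.6107,-.0273,.115,77.4)
t=eyes.read_camera("top")[...,::-1];s=eyes.read_camera("side")[...,::-1];h=cv2.cvtColor(t,cv2.COLOR_BGR2HSV).astype(int)
for c in blobs((h[...,1]>110)&(h[...,0]<20)): 
    if 200<c.mean(0)[0][0]<400:print("board",c.mean(0).round(),rect("top",c,.018))
f=lambda im,x,y,w,hh,k:cv2.resize(im[y:y+hh,x:x+w],None,fx=k,fy=k,interpolation=cv2.INTER_CUBIC)
cv2.imwrite("pics/c1.png",np.hstack([f(t,125,130,260,180,1.5),f(s,180,150,260,180,1.5)]))
E
```

```text
time: 11.2
eef_pos: [0.4029, -0.1314, 0.1126]
tcp_rot: [0.731, 0.683, -0.0, -0.001]
contact_force: [-1.4, 0.1, -2.5]
opening: 0.698
finger_force: 76.9
shift [ 0.295   0.5007 -0.0064] turn [-0.0005 -0.0002  0.0484] q6 deg 10.0 rows 3.7
board [[308. 196.]] (array([614.1, -12.5]), array([180.4, 110. ]), 77.4)
```

View pics/c1.png

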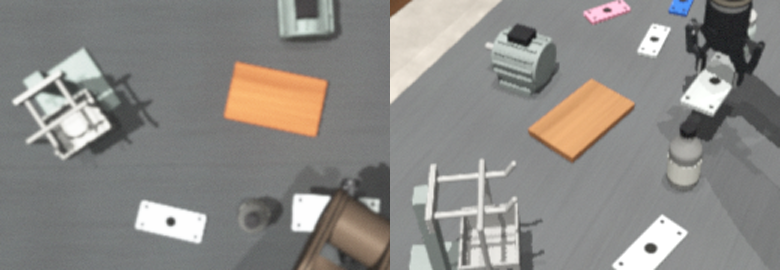

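The basket hangs across both prongs (top crop (65,118)), the board is clear, and the large plate is held level. I'll go outward first so the plate stays clear of the bottle.

```bash
python3 -m handwheel '[[0,0.1,-0.006,0,0,0,-1],[0,0.22,-0.006,0,0,0,-1],[0,0.35,-0.006,0,0,0,-1],[0.1,0.45,-0.006,0,0,0.02,-1],[0.2,0.5,-0.006,0,0,0.048,-1],[0.295,0.5,-0.006,0,0,0.048,-1],[0.295,0.5,-0.006,0,0,0.048,-1],[0.295,0.5,0.05,0,0,0.048,-1],[0.295,0.5,0.1,0,0,0.048,-1],[0.295,0.5,0.12,0,0,0.048,-1],[0.295,0.5,0.12,0,0,0.048,-1]]'
python3 - <<'E'
from h import *
goto(.6108,-.0271,.036,77.4)
E
```

```text
time: 12.68
eef_pos: [0.6104, -0.0281, 0.0642]
tcp_rot: [0.78, 0.625, -0.001, -0.001]
contact_force: [0.3, -0.5, -2.0]
opening: 0.705
finger_force: 76.9
shift [0.0027 0.0005 0.0705] turn [-0.0008  0.      0.0001] q6 deg 10.1 rows 0.5
```

```bash
python3 -m handwheel '[[0.002,0,0.03,0,0,0,-1],[0.002,0,0.055,0,0,0,-1],[0.002,0,0.068,0,0,0,-1],[0.002,0,0.073,0,0,0,-1],[0.002,0,0.077,0,0,0,-1],[0.002,0,0.077,0,0,0,-1]]'
```

```text
time: 13.42
eef_pos: [0.6116, -0.027, 0.0349]
tcp_rot: [0.78, 0.626, 0.0, 0.0]
contact_force: [-0.4, -0.2, -3.3]
opening: 0.703
finger_force: 76.9
```

```bash
python3 -m handwheel '[[0,0,0.003,0,0,0,-1],[0,0,0.005,0,0,0,-1],[0,0,0.005,0,0,0,-1]]'
```

```text
time: 13.8
eef_pos: [0.6117, -0.027, 0.0335]
tcp_rot: [0.78, 0.626, 0.0, 0.0]
contact_force: [-2.2, 0.8, 2.7]
opening: 0.696
finger_force: 77.5
```

```bash
python3 -m handwheel '[[0,0,0,0,0,0,0.45],[0,0,0,0,0,0,0.6],[0,0,0,0,0,0,0.8],[0,0,0,0,0,0,1],[0,0,0,0,0,0,1],[0,0,-0.05,0,0,0,1],[0,0,-0.15,0,0,0,1],[0,0,-0.3,0,0,0,1],[0,0,-0.4,0,0,0,1],[0,0,-0.4,0,0,0,1]]'
python3 - <<'E'
from h import *
goto(.3853,.1898,.1935,76)
E
```

```text
time: 15.05
eef_pos: [0.6143, -0.0275, 0.1999]
tcp_rot: [0.78, 0.626, 0.004, 0.005]
contact_force: [0.8, 0.6, -1.1]
opening: 1.004
finger_force: 0.0
shift [ 0.4062 -0.6769  0.008 ] turn [ 0.0038 -0.0001  0.0082] q6 deg 40.2 rows 5.1
```

```bash
python3 -m handwheel '[[0.2,-0.34,0,0,0,0.008,1],[0.4,-0.675,0,0,0,0.008,1],[0.4,-0.675,0,0,0,0.008,1],[0.4,-0.675,0,0,0,0.008,1],[0.4,-0.675,0,0,0,0.008,1],[0.4,-0.675,0,0,0,0.008,1],[0.4,-0.675,0.1,0,0,0.008,1],[0.4,-0.675,0.24,0,0,0.008,1],[0.4,-0.675,0.3,0,0,0.008,1],[0.4,-0.675,0.3,0,0,0.008,1],[0.4,-0.675,0.3,0,0,0.008,1]]'
cat >> h.py <<'E'
def look():
    t=eyes.read_camera("top")[...,::-1].copy();h=cv2.cvtColor(t,cv2.COLOR_BGR2HSV).astype(int);return t,h
def whites(h,z):
    for c in blobs((h[...,2]>205)&(h[...,1]<35),200):
        m=c.mean(0)[0]
        if 200<m[0]<480 and 170<m[1]<300: print("white",m.round(),rect("top",c,z))
E
python3 - <<'E'
from h import *
t,h=look();whites(h,.028);goto(.3853,.1898,.0175,76)
E
```

```text
time: 16.42
eef_pos: [0.3838, 0.1876, 0.0738]
tcp_rot: [0.788, 0.616, 0.001, 0.0]
contact_force: [-0.5, 0.7, 0.0]
opening: 1.001
finger_force: 0.0
white [435. 261.] (array([ 422.4, -368.2]), array([59.6, 58.9]), 89.1)
white [405. 203.] (array([ 589.4, -286.3]), array([100.7,  43.3]), -84.5)
white [309. 196.] (array([613.7, -12.6]), array([151.4,  63.9]), 77.2)
shift [0.0054 0.0011 0.1419] turn [ 0.0009 -0.0004 -0.    ] q6 deg 40.2 rows 0.9
```

```bash
python3 -m handwheel '[[0.004,0,0.06,0,0,0,1],[0.004,0,0.12,0,0,0,0.8],[0.004,0,0.141,0,0,0,0.7],[0.004,0,0.141,0,0,0,0.6],[0.004,0,0.141,0,0,0,0.6]]' 60;python3 -m handwheel '[[0,0,0,0,0,0,0.1],[0,0,0,0,0,0,-1],[0,0,0,0,0,0,-1],[0,0,0,0,0,0,-1],[0,0,0,0,0,0,-1]]'
python3 - <<'E'
from h import *
goto(.6137,-.0126,.115,77.2)
E
```

```text
time: 17.1
eef_pos: [0.3841, 0.1896, 0.0175]
tcp_rot: [0.788, 0.616, 0.001, 0.001]
contact_force: [-0.3, 0.2, -0.9]
opening: 0.795
finger_force: 0.0
time: 17.73
eef_pos: [0.3844, 0.1896, 0.0179]
tcp_rot: [0.788, 0.616, 0.001, 0.001]
contact_force: [-1.2, -0.9, 6.9]
opening: 0.588
finger_force: 62.9
shift [-0.3521  0.6789 -0.2413] turn [ 0.0008 -0.0003 -0.0064] q6 deg 11.6 rows 5.1
```

```bash
python3 -m handwheel '[[0,0,-0.05,0,0,0,-1],[0,0,-0.15,0,0,0,-1],[0,0.1,-0.24,0,0,0,-1],[0,0.24,-0.24,0,0,0,-1],[-0.05,0.38,-0.24,0,0,0,-1],[-0.15,0.5,-0.24,0,0,-0.006,-1],[-0.25,0.6,-0.24,0,0,-0.006,-1],[-0.33,0.66,-0.24,0,0,-0.006,-1],[-0.352,0.679,-0.24,0,0,-0.006,-1],[-0.352,0.679,-0.24,0,0,-0.006,-1],[-0.352,0.679,-0.16,0,0,-0.006,-1],[-0.352,0.679,-0.14,0,0,-0.006,-1]]';python3 -m handwheel '[[0,0,0,0,0,0,-1],[0,0,0,0,0,0,-1]]'
python3 - <<'E'
from h import *
goto(.6137,-.0126,.0460,77.2)
E
```

```text
time: 19.23
eef_pos: [0.6099, -0.0109, 0.0699]
tcp_rot: [0.781, 0.624, -0.002, -0.002]
contact_force: [-0.9, 0.3, -1.9]
opening: 0.585
finger_force: 63.1
time: 19.48
eef_pos: [0.6131, -0.0124, 0.0735]
tcp_rot: [0.782, 0.624, 0.001, 0.001]
contact_force: [0.2, -0.8, -1.7]
opening: 0.588
finger_force: 63.1
shift [-0.0003  0.0014  0.0688] turn [ 0.0006 -0.0001 -0.0003] q6 deg 11.6 rows 0.4
```

```bash
python3 -m handwheel '[[0,0.001,0.03,0,0,0,-1],[0,0.001,0.052,0,0,0,-1],[0,0.001,0.062,0,0,0,-1],[0,0.001,0.068,0,0,0,-1],[0,0.001,0.071,0,0,0,-1],[0,0.001,0.071,0,0,0,-1]]'
```

```text
time: 20.23
eef_pos: [0.6123, -0.0129, 0.0461]
tcp_rot: [0.782, 0.623, -0.001, -0.001]
contact_force: [-8.7, 1.0, 11.3]
opening: 0.585
finger_force: 64.5
```

```bash
python3 -m handwheel '[[0,0,-0.002,0,0,0,-1],[0,0,-0.002,0,0,0,0.25],[0,0,-0.002,0,0,0,0.5],[0,0,-0.002,0,0,0,0.7],[0,0,-0.002,0,0,0,0.9],[0,0,-0.002,0,0,0,1],[0,0,-0.05,0,0,0,1],[0,0,-0.15,0,0,0,1],[0,0,-0.28,0,0,0,1],[0,0,-0.3,0,0,0,1],[0,0,-0.3,0,0,0,1]]'
python3 - <<'E'
from h import *
goto(.5903,-.2897,.16,95.5)
E
```

```text
time: 21.6
eef_pos: [0.6134, -0.0131, 0.1657]
tcp_rot: [0.782, 0.623, 0.001, 0.001]
contact_force: [0.8, -0.3, -0.3]
opening: 0.996
finger_force: 0.0
shift [-0.6871  0.0979  0.0144] turn [ 9.000e-04  1.000e-04 -1.022e-01] q6 deg -31.6 rows 4.4
```

```bash
python3 -m handwheel '[[-0.3,0.04,0,0,0,-0.04,1],[-0.687,0.098,0,0,0,-0.102,1],[-0.687,0.098,0,0,0,-0.102,1],[-0.687,0.098,0,0,0,-0.102,1],[-0.687,0.098,0,0,0,-0.102,1],[-0.687,0.098,0,0,0,-0.102,1],[-0.687,0.098,0.1,0,0,-0.102,1],[-0.687,0.098,0.22,0,0,-0.102,1],[-0.687,0.098,0.24,0,0,-0.102,1],[-0.687,0.098,0.24,0,0,-0.102,1]]'
python3 - <<'E'
from h import *
t,h=look();whites(h,.028);whites(h,.038);goto(.5903,-.2897,.019,95.5)
cv2.imwrite("pics/d1.png",cv2.resize(t[150:290,230:430],None,fx=3,fy=3,interpolation=cv2.INTER_CUBIC))
E
```

```text
time: 22.85
eef_pos: [0.5897, -0.2885, 0.0674]
tcp_rot: [0.672, 0.74, -0.0, -0.001]
contact_force: [0.3, -0.4, 0.7]
opening: 1.001
finger_force: 0.0
white [437. 262.] (array([ 420.2, -375.5]), array([60.4, 42.6]), -17.7)
white [309. 196.] (array([613.9, -12.7]), array([151.4,  63.5]), 77.0)
white [437. 262.] (array([ 421. , -372.9]), array([60. , 42.2]), -17.7)
white [309. 196.] (array([613.2, -12.8]), array([150.2,  63.1]), 77.0)
shift [-0.0007 -0.0012  0.1255] turn [0.0004 0.0003 0.0001] q6 deg -31.6 rows 0.8
```

View pics/d1.png

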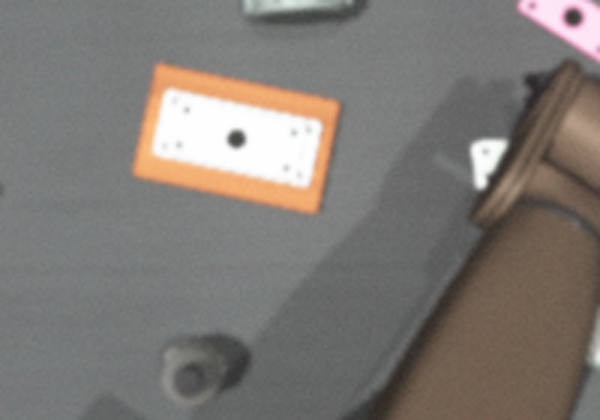

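The medium plate sits centred on the large one, with its hole at crop (236,139) and its outline merged into the large plate's. I'll measure its hole while I grasp the small plate.

```bash
python3 -m handwheel '[[0,-0.001,0.06,0,0,0,1],[0,-0.001,0.11,0,0,0,0.8],[0,-0.001,0.125,0,0,0,0.6],[0,-0.001,0.125,0,0,0,0.5],[0,-0.001,0.125,0,0,0,0.4]]' 50;python3 -m handwheel '[[0,0,0,0,0,0,0],[0,0,0,0,0,0,-1],[0,0,0,0,0,0,-1],[0,0,0,0,0,0,-1],[0,0,0,0,0,0,-1],[0,0,0,0,0,0,-1]]'
python3 - <<'E'
from h import *
t,h=look();m=(h[...,2]<110);m[:185]=0;m[208:]=0;m[:,:298]=0;m[:,320:]=0
for c in blobs(m,8):
    w=(220-h[...,2]).clip(0);M=cv2.moments(c);uv=np.array([M["m10"]/M["m00"],M["m01"]/M["m00"]]);print("medium hole",uv,onz("top",uv,.038))
# four bolt dots of medium: edges of orientation
x=.6137;goto(.6137,-.0126,.115,77.1)
E
```

```text
time: 23.52
eef_pos: [0.59, -0.2901, 0.0189]
tcp_rot: [0.673, 0.74, 0.0, 0.001]
contact_force: [-1.1, 0.5, -0.1]
opening: 0.701
finger_force: 0.0
time: 24.28
eef_pos: [0.5903, -0.2902, 0.0193]
tcp_rot: [0.673, 0.74, 0.0, 0.001]
contact_force: [-0.4, 0.4, 4.3]
opening: 0.474
finger_force: 52.1
medium hole [308.44444444 195.83333333] [ 0.61251256 -0.01263038  0.038     ]
shift [ 0.685   0.1248 -0.24  ] turn [0.0007 0.0004 0.102 ] q6 deg 11.7 rows 4.7
```

```bash
python3 -m handwheel '[[0,0,-0.05,0,0,0,-1],[0,0,-0.15,0,0,0,-1],[0.08,0.02,-0.25,0,0,0,-1],[0.2,0.04,-0.25,0,0,0.03,-1],[0.32,0.06,-0.25,0,0,0.06,-1],[0.45,0.09,-0.25,0,0,0.09,-1],[0.57,0.11,-0.25,0,0,0.102,-1],[0.65,0.12,-0.25,0,0,0.102,-1],[0.685,0.124,-0.25,0,0,0.102,-1],[0.685,0.124,-0.25,0,0,0.102,-1],[0.685,0.124,-0.19,0,0,0.102,-1],[0.685,0.124,-0.16,0,0,0.102,-1]]';python3 -m handwheel '[[0,0,0,0,0,0,-1],[0,0,0,0,0,0,-1],[0,0,0,0,0,0,-1]]'
python3 - <<'E'
from h import *
goto(.613,-.0126,.0575,77.1)
E
```

```text
time: 25.82
eef_pos: [0.612, -0.0135, 0.0807]
tcp_rot: [0.783, 0.623, -0.001, -0.001]
contact_force: [0.6, -0.7, -1.8]
opening: 0.474
finger_force: 51.4
time: 26.2
eef_pos: [0.6134, -0.0125, 0.0829]
tcp_rot: [0.782, 0.623, 0.001, 0.001]
contact_force: [0.7, -0.3, -1.0]
opening: 0.469
finger_force: 51.4
shift [-0.0005 -0.0009  0.0636] turn [ 0.0006 -0.     -0.    ] q6 deg 11.7 rows 0.4
```

```bash
python3 -m handwheel '[[0,-0.001,0.03,0,0,0,-1],[0,-0.001,0.05,0,0,0,-1],[0,-0.001,0.058,0,0,0,-1],[0,-0.001,0.062,0,0,0,-1],[0,-0.001,0.064,0,0,0,-1],[0,-0.001,0.064,0,0,0,-1]]'
```

```text
time: 26.95
eef_pos: [0.6123, -0.012, 0.0573]
tcp_rot: [0.782, 0.623, -0.0, -0.0]
contact_force: [-3.0, 1.9, 4.7]
opening: 0.478
finger_force: 52.1
```

Contact. I'll release, rise and move aside to look.

```bash
python3 -m handwheel '[[0,0,0,0,0,0,0.1],[0,0,0,0,0,0,0.3],[0,0,0,0,0,0,0.5],[0,0,0,0,0,0,0.7],[0,0,0,0,0,0,0.7],[0,0,-0.05,0,0,0,0.7],[0,0,-0.15,0,0,0,0.7],[0,0,-0.3,0,0,0,0.7],[-0.3,0,-0.4,0,0,0,0.7],[-0.6,0,-0.4,0,0,0,0.7],[-0.6,0,-0.4,0,0,0,0.7],[-0.6,0,-0.4,0,0,0,0.7]]'; python3 -m handwheel '[[0,0,0,0,0,0,0.7],[0,0,0,0,0,0,0.7],[0,0,0,0,0,0,0.7]]'
python3 - <<'E'
from h import *
t,h=look();m=(h[...,2]<110);m[:185]=0;m[208:]=0;m[:,:298]=0;m[:,320:]=0
for c in blobs(m,8):
    M=cv2.moments(c);uv=np.array([M["m10"]/M["m00"],M["m01"]/M["m00"]]);print("small hole",uv,onz("top",uv,.048))
s=eyes.read_camera("side")[...,::-1]
f=lambda im,x,y,w,hh,k:cv2.resize(im[y:y+hh,x:x+w],None,fx=k,fy=k,interpolation=cv2.INTER_CUBIC)
a=np.hstack([f(t,265,160,90,70,4.4),f(s,265,195,90,70,4.4)]);b=np.hstack([f(t,125,150,120,90,3.3),f(s,180,245,120,90,3.3)])
cv2.imwrite("pics/e1.png",cv2.resize(np.vstack([a,b]),(792,600)))
E
```

```text
time: 28.45
eef_pos: [0.5583, -0.2481, 0.2188]
tcp_rot: [0.782, 0.623, 0.0, 0.001]
contact_force: [-0.6, -0.5, 0.4]
opening: 0.851
finger_force: 0.0
time: 28.82
eef_pos: [0.559, -0.2446, 0.2165]
tcp_rot: [0.781, 0.624, 0.0, -0.0]
contact_force: [0.3, -0.5, -0.5]
opening: 0.852
finger_force: 0.0
small hole [308.5 196. ] [ 0.61137937 -0.0129342   0.048     ]
```

View pics/e1.png

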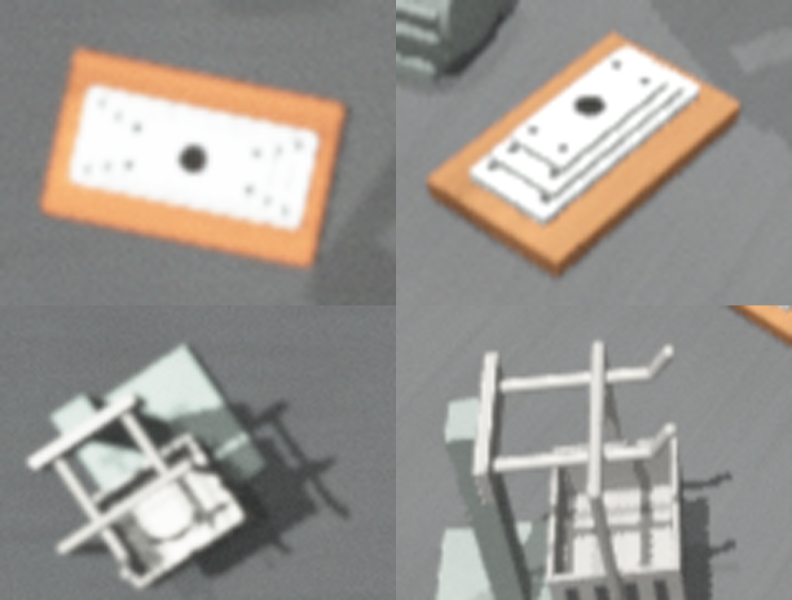

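The side and top views show the three plates stacked square on the board, with the holes within about 2 mm of each other. The basket hangs upright across both prongs. Handing in.

```bash
python3 -c "
from plant import ctrl;print(ctrl.sign_off())"
```

```text
the job is handed in; nothing more can be done
None
```

I handed the job in at about 29 s on the robot's clock: the basket hangs on both prongs and the three plates are stacked square and centred on the board, with the gripper clear of everything; sign-off returned no verdict.

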